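# Find and mark the balance point of a sealed sample bar

### The arm

A 6-joint arm with a two-finger parallel gripper is mounted at the origin on the work surface. World frame = base frame: x ahead of the robot, y to its left, z up, the work surface at z = 0. Lengths are in m, angles in rad, forces in N, time in s.
With the tool pointing down it reaches from about 0.3 to 0.775 m from the base axis. Payload 14.6 kg.
Tool frame: the origin (TCP) lies at the very end of the fingers, on their centre line; the grasp point (between the pads) lies pinch_z behind it (pinch_z is the distance from the TCP to the grasp point, in m); z points along the fingers, y is the line along which they close (so a half turn about z gives the same grasp; the last joint's range is limited). The gripper opens to 85 mm and grips with 20 to 120 N. Pads are 22 mm wide; open, the fingers measure 114 mm over their backs; the gripper's body (76 mm by 85 mm) begins 54 mm behind the grasp point. The pads swing forward as they close: fully open they stand 13 mm farther back than shut.
Start: joints at [-1.256, 0.3, 1.521, -0, 1.321, -0.067], TCP at [0.205, -0.51, 0.231] pointing down, gripper open.
Joint ranges: [-3.03, 3.03], [-0.79, 2.21], [0.23, 2.52], [-1.04, 4.18], [0, 3.07], [-2.55, 2.55]. Speed limits (rad/s): [2.22, 2.22, 2.57, 3.14, 3.14, 3.14].

### API

Orientations are given as a rotation vector (axis times angle).
In Python, from rig import * gives the robot as it stands.
- The arm moves only by the tool carry_out, never from a script. Its argument "rows" is a list of rows, each a list of 7 numbers: the shift along the tool's x, y, z normalised to -1 to 1, where 1 is 0.04 m, then the turn, a rotation vector about the tool's x, y, z normalised to -1 to 1, where 1 is 5 degrees, then the opening, from 0 (shut) to 1 (fully open). A call has exactly 10 rows; each row shifts and turns the commanded pose from where the row before left it, along the tool's axes as they then stand; what a row does not reach is not made up. A row lasts 1/12 s, in which the tool goes at most 41.7 mm and 7.16 degrees, less where a joint would pass 70% of its speed; a pose out of reach is approached as far as the arm can. A call with a number of a shift or a turn outside -1 to 1 is refused whole. A call with a gripper value outside its range is refused whole. The fingers move at their own pace and stop on an object; the grip force is fixed at half the most. Time passes only in rows, so rows that do not move let the fingers close, or fill a call up. It gives the time, the measured TCP pose, the force, the opening and the grip force at its end, in the units of the state.
- observe(): the state, without advancing time (a new reading comes with each control period).
- read_camera(name): name is "side" or "top"; returns (picture, depth): 384x512x3 uint8, red, green, blue; 384x512 float32, m along the optical axis (not along the pixel's ray), 0 where there is no reading.
- get_calibration(name): a dict with "vfov" (degrees; the focal length in pixels is half the picture's height over the tangent of half this angle, whatever the lens; pixels are square), "cx", "cy" (the principal point, pixels), "k1" (the pictures are not rectified: a ray, as slopes to the right and down, at radius r is drawn at 1 + k1 r^2 times it, then the intrinsics apply), "view" (4x4, takes a point from world to camera coordinates). Camera axes: x right, y up, looking along -z (the intrinsics and any distortion apply to the point x, -y, -z); pixel columns grow to the right and rows downward; lengths in m; the calibration is good to about 2 mm. A picture is of the moment at which its call begins. get_calibration takes no time and is no camera call.
- finish_job(): hands the job in; it is judged then, once.
Trained networks look in the newest picture that a camera, given by its name, has taken for a name from the list of things; names that differ only in an ending like _2 or _b are one class to them, and where a whole thing is asked for, a point or a joint stands for the part that bears it (a point fixed in the world has none). Each returns a list of dicts, best first, with "conf" (0 to 1); they miss things now and then, are a little off and sometimes report something else, mostly with a low value. They report only what shows in the picture. A call takes as long as a camera call. They do not tell look-alikes from the thing itself.
- look_for(target, camera): "xy" ([column, row] in pixels, amid what is visible of it).
- silhouettes(target, camera): "region" (384x512 bool, what is visible of it) and "xy" ([column, row] in pixels, amid what is visible of it).
- mark_of(target, camera): "xy" ([column, row] in pixels: a listed point, or the origin of a listed thing).
The state is a dict: "time_s": time; "q": joint angles; "joint_vel": joint speeds; "joint_torque": joint torques, N m; "tcp_pos": TCP position; "tcp_rot": TCP orientation; "wrist_force": force on the tool from outside, world axes, zero at the start; "moment": the same for the moment, N m; "grip_width": finger opening in m; "gripper_force": force on a finger pad.
Only numpy, scipy, OpenCV 4.12 (cv2) and the standard library are available. Lean on these libraries where they do the work, as an engineer would, in place of code of your own. Each camera call takes 0.05 s, during which the arm holds its last target. There are 200 camera calls.

### The job

Find the balance point of the sealed sample bar: pushing gently on its red tail end, without gripping it, slide it along the stand in small nudges until it only just tips over the brass edge and stays tipped by itself when you let go, its front resting lightly on the blue catch rod. Then gently set the orange marker saddle astride the bar, its stem directly above the brass edge, and leave it there with the bar still tipped. Leave the bottle, the tub and the dish where they are.

Things in the scene. Friction and masses are not known exactly. Their poses are not given: they have to be found in the camera images.
- stand: Fixed balance stand on the bench. Origin on the bench directly below the fulcrum edge. Its y axis is the sliding direction (bar slides towards +y); x is across; z up. Dark steel deck 60 mm wide, top 70 mm above the bench, from y = -170 mm to the edge at y = 0. Two white guide cheeks rise 16 mm above the deck from y = -100 to -35 mm, 28 mm apart. Grey base plate 110 x 320 mm, 10 mm thick, from y = -175 to +145 mm
- edge (a point): Middle of the brass fulcrum edge at the front end of the deck, at deck height (70 mm above the bench); axes as the stand. Beyond it (+y) the bar overhangs freely as far as the catch rod
- catch: Blue rod 10 mm thick lying across, fixed to the stand 110 mm beyond the edge; origin at the rod's centre, 57 mm above the bench, so its top is 8 mm below the deck. The tipped bar comes to rest on it, about 4 degrees front end down
- bar_mid (a point): Middle of the loose sealed steel bar, 24 x 24 mm and 320 mm long, 0.5 kg, lying on the deck between the cheeks. y axis along the bar towards its front (black end), z up. It is filled unevenly: the balance point is hidden and lies up to 35 mm either side of this middle. At first it lies level. While a finger presses on the tail, friction there can hold the tail down, so tipping is seen only when the finger backs away
- bar_tail (a point): Centre of the red end face of the bar, 160 mm behind bar_mid, where it is pushed; rises by 8 to 14 mm when the bar has tipped. It overhangs the rear of the deck at first, and lies over the deck later
- saddle_stem (a point): Orange marker saddle, 35 g, standing loose on the bench beyond the stand: a U-shaped clip 38 mm across (its x) by 24 mm along (its y), roof 6 mm thick with underside 14 mm above its feet, two legs 30 mm apart inside that straddle the bar, and a square upright stem 14 x 14 mm, 36 mm tall, on the roof. This point is the centre of the stem, 38 mm above the feet and 24 mm above the roof's underside; z up. The stem's centre marks the spot
- reagent: Closed glass bottle with a red label, radius 36 mm, 130 mm high; bystander, origin at its underside
- tub: Small yellow tub, radius 26 mm, 40 mm high; bystander, origin at its underside
- dish: Flat covered dish, radius 47 mm, 18 mm high; bystander, origin at its underside
Not all that is in view belongs to the job. Of the things that look like the part that bears saddle_stem, the middle-sized one is meant.

How it is judged:
On the way:
1. the bar, touched by nothing but the stand, stays tipped with its front resting lightly on the catch (under 0.4 N, so its balance point is within about 9 mm of the edge), the saddle not yet on it (angle between bar_mid's own y axis and vertical above 1.62 rad and contact force between the fingers and bar below 0.05 N and contact force between bar and catch below 0.4 N and contact force between saddle and bar below 0.01 N and angular speed of bar below 0.05 rad/s), for 0.3 s.
At the end, for the whole second after the job is handed in: The bar lies at rest on the stand, still tipped front end down (more than 2.8 degrees) and pressing on the catch with less than 0.4 N; the saddle sits at rest astride it, seated on its top, with the stem's centre within 8 mm of the fulcrum edge along the stand (angle between bar_mid's own y axis and vertical above 1.62 rad and contact force between bar and catch below 0.4 N and y of saddle_stem in the frame of edge between -0.008 and 0.008 m and x of saddle_stem in the frame of bar_mid between -0.006 and 0.006 m and z of saddle_stem in the frame of bar_mid between 0.032 and 0.04 m and angle between the z axis of saddle_stem and the z axis of bar_mid, either way round below 0.12 rad and linear speed of each of bar, saddle below 0.01 m/s); the robot touches nothing.
It fails at once if the bar is gripped, struck or pushed hard (fingers on bar above 15 N) (contact force between the fingers and bar above 15 N).
It fails at once if the saddle is pressed hard onto the bar (above 20 N) (contact force between saddle and bar above 20 N).
It fails at once if the bar falls off the stand (height (world z) of bar_mid below 0.05 m).
It fails at once if the bottle, the tub or the dish is moved more than 20 mm (distance of any of reagent, tub, dish from where it was at the start of the episode above 0.02 m).
It also fails if it takes over 72 s, if anything falls off the work surface, if the arm or the gripper's body presses on something with over 40 N, if the wrist force passes 120 N, or if a joint passes its speed limit or range.

## Working session

There is one attempt and no reset: what is moved stays moved. The work goes in short steps, Python scripts to look and compute and a tool call to move; the robot and the scene stay as the last step left them, time stands still between calls to the robot, and variables do not carry over. Pictures are saved under pics/ and viewed, at most 10 in all, crops included, and the job is handed in when it is done.

Besides the shell and the picture viewer there is one more tool, called after "Request:" as a command line: name --pt "numbers of a row" for each row, then --argument value for the rest. carry_out: Moves the arm, as the interface text tells. Scaled input: -1 to 1 covers 0.04 m each way for a shift and 5 degrees each way for a turn. Its arguments: {"type":"object","properties":{"rows":{"type":"array"}},"required":["rows"]}

```bash
mkdir -p pics; ls; cat > h.py <<'E'
from rig import *
import numpy as np, cv2
from scipy.spatial.transform import Rotation as R
def K(n):
    c=get_calibration(n); f=192/np.tan(np.radians(c['vfov'])/2); return c,f
def ray(n,uv):
    c,f=K(n); d=np.array([(uv[0]-c['cx'])/f,(uv[1]-c['cy'])/f]); s=d.copy()
    for _ in range(20): s=d/(1+c['k1']*(s@s))
    T=np.linalg.inv(np.array(c['view'])); v=np.array([s[0],-s[1],-1])
    return T[:3,3],T[:3,:3]@v
def at_z(n,uv,z):
    o,d=ray(n,uv); return o+d*(z-o[2])/d[2]
def at_d(n,uv,dep):
    o,d=ray(n,uv); return o+d*dep
def cloud(n,dep):
    c,f=K(n); v,u=np.mgrid[0:384,0:512]
    dx=(u-c['cx'])/f; dy=(v-c['cy'])/f; sx,sy=dx.copy(),dy.copy()
    for _ in range(20):
        r=1+c['k1']*(sx**2+sy**2); sx,sy=dx/r,dy/r
    T=np.linalg.inv(np.array(c['view']))
    P=np.stack([sx*dep,-sy*dep,-dep],-1)@T[:3,:3].T+T[:3,3]
    P[dep==0]=np.nan
    return P
def proj(n,p):
    c,f=K(n); q=np.array(c['view'])@np.r_[p,1]; s=np.array([q[0],-q[1]])/-q[2]
    s=s*(1+c['k1']*(s@s)); return s*f+[c['cx'],c['cy']]
E
python3 - <<'E'
from h import *
s=observe(); print(s)
im={}
for n in('side','top'):
    p,d=read_camera(n); im[n]=p; np.save(n+'_d.npy',d); cv2.imwrite(n+'.png',p[:,:,::-1])
    c=get_calibration(n); print(n,c['vfov'],np.round(np.linalg.inv(c['view'])[:3,3],3))
    for t in('stand','edge','catch','bar_mid','bar_tail','saddle_stem','reagent','tub','dish'):
        print(t,[(np.round(m['xy'],1).tolist(),round(float(m['conf']),2)) for m in mark_of(t,n)])
v=np.hstack([im['side'],im['top']])
cv2.imwrite('pics/a.png',cv2.resize(im['side'],(800,600))[:,:,::-1]);cv2.imwrite('pics/b.png',cv2.resize(im['top'],(800,600))[:,:,::-1])
E
```

```text
pics
{'time_s': 0.0, 'q': array([-1.25562236e+00,  3.00508080e-01,  1.52161696e+00,  6.18859852e-06,
        1.32066456e+00, -6.66055852e-02]), 'joint_vel': array([-0.00031087, -0.00050866, -0.00082109, -0.00099116, -0.00072964,
       -0.00016932]), 'joint_torque': array([-3.66997374e-04, -5.43504703e+01, -3.61796665e+01, -9.45020497e-05,
        4.00366582e-03, -2.07333687e-05]), 'tcp_pos': array([ 0.20483661, -0.51017628,  0.23068584]), 'tcp_rot': array([-3.08336172e+00, -5.95834633e-01,  2.23645383e-04]), 'wrist_force': array([ 1.18723362, -0.01915118, -0.38546788]), 'moment': array([-0.01943727,  0.03671441,  0.01404063]), 'gripper_force': 0.0, 'grip_width': 0.08531642577379611}
side 45.25110876364532 [ 0.468 -0.867  0.656]
stand [([215.2, 201.6], 0.69)]
edge [([213.7, 175.3], 0.74)]
catch [([209.3, 155.7], 0.46)]
bar_mid [([223.5, 188.5], 0.56), ([282.7, 201.2], 0.38)]
bar_tail [([240.3, 230.3], 0.83)]
saddle_stem [([291.8, 179.2], 0.9), ([281.8, 201.6], 0.76), ([311.7, 203.2], 0.68)]
reagent [([280.4, 154.0], 0.57)]
tub [([320.6, 275.6], 0.64)]
dish [([262.1, 360.3], 0.85)]
top 52.598306766702194 [ 0.427 -0.041  1.147]
stand [([209.3, 223.2], 0.87), ([368.9, 206.4], 0.38)]
edge [([204.1, 221.6], 0.86)]
catch []
bar_mid [([232.4, 214.8], 0.91)]
bar_tail [([290.5, 211.4], 0.67), ([202.2, 218.8], 0.38)]
saddle_stem [([239.8, 167.7], 0.65), ([210.4, 156.2], 0.65), ([234.0, 142.0], 0.45)]
reagent [([134.4, 155.1], 0.71)]
tub [([299.3, 158.9], 0.71), ([231.4, 217.2], 0.5)]
dish [([367.8, 208.8], 0.79)]
```

View pics/a.png

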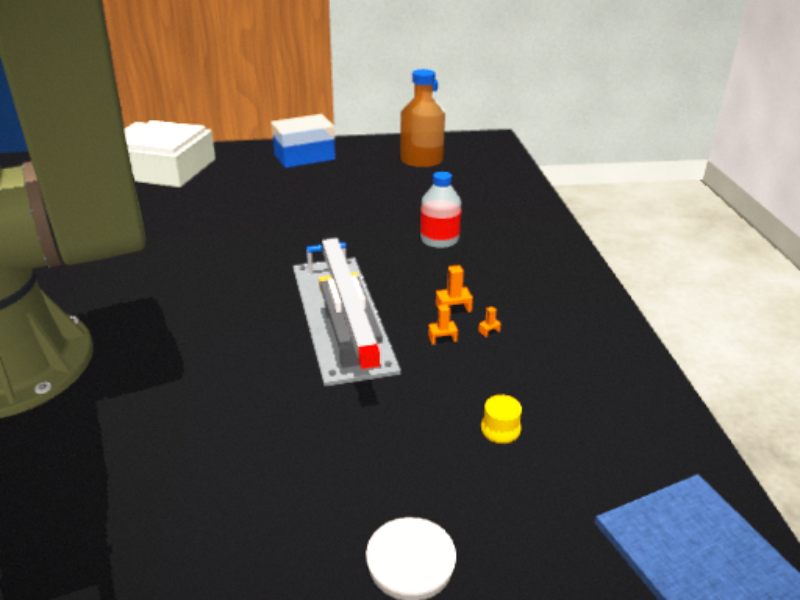

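View pics/b.png

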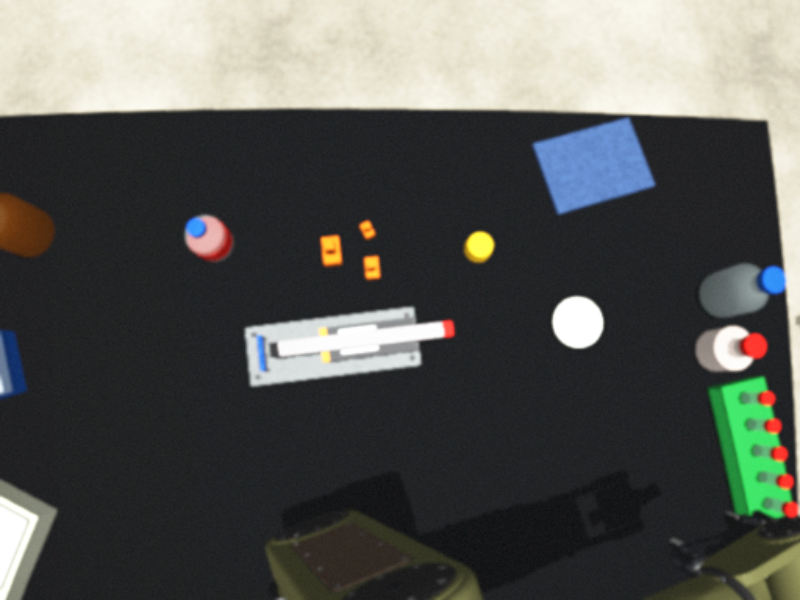

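Side picture (800-wide): the bar lies on the stand with its red tail at (369,355) and the blue catch at (327,247). There are three saddle candidates. The large one is at (455,287), the medium one at (443,325) and the small one at (489,321). In the top picture they are at (331,250), (372,267) and (367,229). The one at side (443,325) / top (372,267) looks middle-sized. Next I'll measure them and confirm with a crop.

```bash
python3 - <<'E'
from h import *
for n in('side','top'):
    p=cv2.imread(n+'.png')[:,:,::-1]; d=np.load(n+'_d.npy'); P=cloud(n,d)
    hsv=cv2.cvtColor(np.ascontiguousarray(p),cv2.COLOR_RGB2HSV).astype(int)
    ora=((hsv[...,0]>7)&(hsv[...,0]<20)&(hsv[...,1]>180)&(hsv[...,2]>120)).astype(np.uint8)
    k,l,st,ce=cv2.connectedComponentsWithStats(ora)
    for i in range(1,k):
        if st[i,4]<25: continue
        Q=P[l==i]; Q=Q[~np.isnan(Q[:,0])]
        if not len(Q): continue
        print(n,'orange',st[i],ce[i].round(1),'mean',np.nanmean(Q,0).round(3),'zmax',np.percentile(Q[:,2],97).round(3))
        hi=Q[Q[:,2]>np.percentile(Q[:,2],97)-0.012]
        if n=='top': print('  minrect', cv2.minAreaRect((Q[:,:2]*1000).astype(np.float32)),'stemtop',hi.mean(0).round(4))
    red=(((hsv[...,0]<5)|(hsv[...,0]>175))&(hsv[...,1]>180)).astype(np.uint8)
    k,l,st,ce=cv2.connectedComponentsWithStats(red)
    for i in range(1,k):
        if st[i,4]<25: continue
        print(n,'red',st[i],np.nanmean(P[l==i],0).round(4))
    if n=='top':
        # bar top: z 0.085..0.105 
        m=(abs(P[...,2]-0.094)<0.008)&(P[...,1]>-.3)&(P[...,1]<.35)&(P[...,0]>.2)&(P[...,0]<.6)
        k,l,st,ce=cv2.connectedComponentsWithStats(m.astype(np.uint8))
        i=1+st[1:,4].argmax(); Q=P[l==i]; print('bar top',len(Q),cv2.minAreaRect((Q[:,:2]*1000).astype(np.float32)),Q[:,2].mean())
        print(cv2.boxPoints(cv2.minAreaRect((Q[:,:2]*1000).astype(np.float32))))
        m=(abs(P[...,2]-0.010)<0.005)&(P[...,1]>-.3)&(P[...,1]<.35)&(P[...,0]>.2)&(P[...,0]<.6)&(hsv[...,2]>90)&(hsv[...,1]<60)
        m|=(P[...,2]>.04)&(P[...,2]<.065)&(P[...,0]<.45)&(P[...,0]>.2)&(P[...,1]>-.1)&(P[...,1]<.2)&False
        k,l,st,ce=cv2.connectedComponentsWithStats(m.astype(np.uint8))
        Q=P[m];r=cv2.minAreaRect((Q[:,:2]*1000).astype(np.float32)); print('base',len(Q),r); print(cv2.boxPoints(r))
        yel=(hsv[...,0]>20)&(hsv[...,0]<35)&(hsv[...,1]>100)
        k,l,st,ce=cv2.connectedComponentsWithStats(yel.astype(np.uint8))
        for i in range(1,k):
            if st[i,4]>8: print('yel',st[i],np.nanmean(P[l==i],0).round(4))
        blu=(hsv[...,0]>100)&(hsv[...,0]<125)&(hsv[...,1]>150)
        k,l,st,ce=cv2.connectedComponentsWithStats(blu.astype(np.uint8))
        for i in range(1,k):
            if st[i,4]>15: print('blu',st[i],np.nanmean(P[l==i],0).round(4))
        for t,z in(('tub',[299,159]),('dish',[368,208]),('reagent',[134,155])): print(t,P[z[1],z[0]].round(3))
        c1=p[125:245,140:310]
a=cv2.imread('side.png')[150:260,190:330]
v=np.vstack([cv2.resize(a,(560,440),interpolation=2)[:,:]]); w=cv2.resize(c1[:,:,::-1][:70,50:130],(240,210),interpolation=2)
out=np.zeros((440,800,3),np.uint8); out[:,:560]=v; out[:210,560:]=w; cv2.imwrite('pics/c.png',out)
for n,q in(('edge',[204.1,221.6]),('bar_tail',[290.5,211.4])): print(n,at_z('top',q,.07 if n=='edge' else .082).round(4))
print('edge side',at_z('side',[213.7,175.3],.07),'tail side',at_z('side',[240.3,230.3],.082),'stem',at_z('side',[281.8,201.6],.038),at_z('top',[239.8,167.7],.038))
E
```

```text
side orange [   66     0   147    90 10996] [141.1  39.3] mean [0.195 1.527 0.009] zmax 0.195
side orange [257  55  27  51 957] [269.4  84.5] mean [0.714 0.644 0.077] zmax 0.168
side orange [274 169  29  52 529] [287.9 195.1] mean [0.668 0.037 0.029] zmax 0.071
side orange [306 196  15  20 141] [313.  205.8] mean [0.723 0.003 0.016] zmax 0.041
side red [269 135  26  19 348] [0.6915 0.2695 0.0405]
side red [229 220  14  16 179] [ 0.525  -0.149   0.0862]
top orange [  0 131   6  18  75] [  1.9 138.9] mean [0.714 0.655 0.134] zmax 0.142
  minrect ((713.0127563476562, 654.195068359375), (14.809008598327637, 47.80699920654297), 88.4483413696289) stemtop [0.7151 0.6549 0.1353]
top orange [230 141  11  12  74] [234.6 146.7] mean [0.72  0.001 0.013] zmax 0.042
  minrect ((722.788818359375, 0.8548755645751953), (35.14449691772461, 24.240629196166992), 24.60449981689453) stemtop [ 0.719  -0.0025  0.0409]
top orange [205 150  14  21 151] [211.6 160.2] mean [0.676 0.068 0.023] zmax 0.072
  minrect ((681.4208374023438, 70.20660400390625), (60.20640563964844, 38.134464263916016), 6.962331771850586
[... 1328 characters left out ...]
  30] [ 0.6499 -0.0087  0.0462]
yel [235 173   7   4  19] [ 0.6322 -0.0114  0.0219]
yel [205 211   4   3  12] [0.5182 0.075  0.0713]
yel [207 225   4   7  23] [0.4743 0.0687 0.0709]
blu [118 139  13  12 110] [0.6988 0.3015 0.1151]
blu [485 170  17  19 266] [ 0.6007 -0.7079  0.1609]
blu [  0 211  17  45 380] [0.4555 0.6806 0.0229]
blu [165 215   5  22  54] [0.4797 0.1865 0.0591]
tub [ 0.682 -0.191  0.019]
dish [ 0.535 -0.394  0.021]
reagent [0.674 0.278 0.098]
edge [0.4916 0.0813 0.07  ]
bar_tail [ 0.5198 -0.1573  0.082 ]
edge side [0.4921111  0.08057184 0.07      ] tail side [ 0.53347697 -0.15222464  0.082     ] stem [ 0.64532534 -0.00197519  0.038     ] [ 0.65055493 -0.01580702  0.038     ]
```

View pics/c.png

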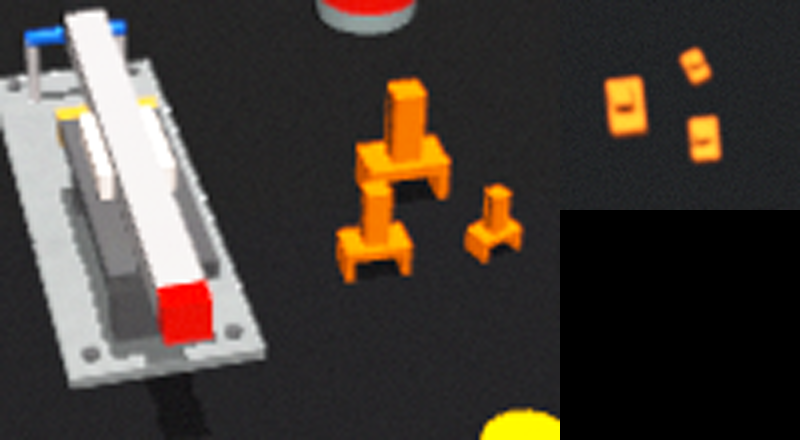

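The three candidates measure 57, 38 and about 28 mm across. The middle one is side (282,202) / top (238,171), at roughly world (0.645, -0.010). In the crop it is the left-front saddle at (375,230), about 38 mm wide and 52 mm tall, which fits the description. Next I'll shut the gripper, turn it in line with the stand and go behind the tail.

Request:
carry_out --pt "0 0 0 0 0 0.95 0" --pt "0 0 0 0 0 0.95 0" --pt "0 0 0 0 0 0.95 0" --pt "0.7 -0.5 0 0 0 0 0" --pt "0.7 -0.5 0 0 0 0 0" --pt "0.7 -0.5 0 0 0 0 0" --pt "0.7 -0.5 0 0 0 0 0" --pt "0.7 -0.5 0 0 0 0 0" --pt "0.7 -0.5 0 0 0 0 0" --pt "0.7 -0.5 0 0 0 0 0"

```text
time_s: 1.83
tcp_pos: [0.3816, -0.3443, 0.2314]
tcp_rot: [3.134, 0.209, 0.0]
wrist_force: [0.7, -0.8, -0.3]
grip_width: 0.0003
gripper_force: 0.0
```

Request:
carry_out --pt "0.7 -0.55 0 0 0 0 0" --pt "0.7 -0.55 0 0 0 0 0" --pt "0.7 -0.55 0 0 0 0 0" --pt "0.7 -0.55 0 0 0 0 0" --pt "0.7 -0.55 0 0 0 0 0" --pt "0.7 -0.55 0 0 0 0 0" --pt "0 0 0.55 0 0 0 0" --pt "0 0 0.55 0 0 0 0" --pt "0 0 0.55 0 0 0 0" --pt "0 0 0 0 0 0 0"

```text
time_s: 2.67
tcp_pos: [0.5281, -0.1916, 0.1612]
tcp_rot: [-3.132, -0.209, 0.009]
wrist_force: [-0.4, -0.3, -1.3]
grip_width: 0.0002
gripper_force: 0.0
```

```bash
cat >> h.py <<'E'
U=np.array([-np.sin(np.radians(7.6)),np.cos(np.radians(7.6))]); V=np.array([U[1],-U[0]])
E0=np.array([0.4925,0.0795])
def bar(save=None,n='top'):
    p,d=read_camera(n); P=cloud(n,d); hsv=cv2.cvtColor(p,cv2.COLOR_RGB2HSV).astype(int)
    s=(P[...,:2]-E0)@U; x=(P[...,:2]-E0)@V
    wh=(hsv[...,1]<40)&(hsv[...,2]>150)
    m=wh&(P[...,2]>.078)&(P[...,2]<.115)&(abs(x)<.03)&(s>-.3)&(s<.2)
    k,l,st,_=cv2.connectedComponentsWithStats(m.astype(np.uint8))
    m=l==1+st[1:,4].argmax(); m2=cv2.erode(m.astype(np.uint8),np.ones((3,3)))>0
    a=np.polyfit(s[m2],P[m2][:,2],1); b=np.polyfit(s[m2],x[m2],1)
    red=((hsv[...,0]<6)|(hsv[...,0]>174))&(hsv[...,1]>150)&(abs(x)<.04)&(s>-.35)&(s<.1)&(P[...,2]>.06)
    print(f't={observe()["time_s"]:.2f} n={m2.sum()} s {np.percentile(s[m],1):.4f}..{np.percentile(s[m],99):.4f} tilt {np.degrees(np.arctan(-a[0])):.2f} z0 {a[1]:.4f} x0 {b[1]:.4f} yaw {np.degrees(np.arctan(b[0])):.2f} red n={red.sum()} s {np.nanmean(s[red]):.4f} min {np.percentile(s[red],5) if red.any() else 0:.4f} z {np.nanmean(P[red][:,2]):.4f}')
    if save: cv2.imwrite(save,p[:,:,::-1])
    o=observe(); q=o['tcp_pos']; print('tcp s,x,z',((q[:2]-E0)@U).round(4),((q[:2]-E0)@V).round(4),q[2].round(4),'F',o['wrist_force'].round(1))
E
python3 - <<'E'
from h import *
bar('top2.png'); bar(n='side',save='side2.png')
E
```

```text
t=2.72 n=746 s -0.2104..0.0691 tilt -0.14 z0 0.0950 x0 0.0024 yaw 0.42 red n=34 s -0.2209 min -0.2288 z 0.1261
tcp s,x,z -0.274 0.0002 0.1638 F [0.5 0.2 0.1]
t=2.77 n=611 s -0.2107..0.0660 tilt 0.14 z0 0.0929 x0 0.0035 yaw 0.26 red n=188 s -0.2302 min -0.2350 z 0.0862
tcp s,x,z -0.2745 0.0008 0.1656 F [-0.  -0.7  0.4]
```

Request:
carry_out --pt "0 0 0.54 0 0 0 0" --pt "0 0 0.54 0 0 0 0" --pt "0 0 0.54 0 0 0 0" --pt "0 0 0.54 0 0 0 0" --pt "0 -0.12 0 0 0 0 0" --pt "0 -0.12 0 0 0 0 0" --pt "0 -0.12 0 0 0 0 0" --pt "0 -0.08 0 0 0 0 0" --pt "0 -0.08 0 0 0 0 0" --pt "0 -0.08 0 0 0 0 0"

```text
time_s: 3.6
tcp_pos: [0.5268, -0.1684, 0.08]
tcp_rot: [3.134, 0.209, 0.002]
wrist_force: [-0.1, -0.0, -0.6]
grip_width: -0.0
gripper_force: 0.0
```

Request:
carry_out --pt "0 -0.08 0 0 0 0 0" --pt "0 -0.08 0 0 0 0 0" --pt "0 -0.08 0 0 0 0 0" --pt "0 -0.08 0 0 0 0 0" --pt "0 -0.08 0 0 0 0 0" --pt "0 -0.08 0 0 0 0 0" --pt "0 -0.08 0 0 0 0 0" --pt "0 0 0 0 0 0 0" --pt "0 0 0 0 0 0 0" --pt "0 0 0 0 0 0 0"

```text
time_s: 4.43
tcp_pos: [0.5235, -0.1465, 0.0789]
tcp_rot: [-3.135, -0.209, -0.0]
wrist_force: [0.9, -1.3, 0.9]
grip_width: 0.0001
gripper_force: 1.0
```

```bash
python3 - <<'E'
from h import *
bar('top2.png'); bar(n='side',save='side2.png')
a=cv2.imread('top2.png')[170:270,140:310]; b=cv2.imread('side2.png')[130:270,150:330]
cv2.imwrite('pics/d.png',np.vstack([cv2.resize(a,(510,300),interpolation=2),cv2.resize(b[20:120,5:175],(510,300),interpolation=2)]))
E
```

```text
t=4.48 n=684 s -0.1640..0.0894 tilt -0.15 z0 0.0950 x0 0.0022 yaw 0.26 red n=0 s nan min 0.0000 z nan
tcp s,x,z -0.2281 0.0008 0.0789 F [ 1.1 -2.   1.2]
t=4.53 n=191 s -0.1866..0.0911 tilt -1.17 z0 0.0921 x0 -0.0029 yaw 3.01 red n=29 s -0.2126 min -0.2261 z 0.0887
tcp s,x,z -0.2281 0.0008 0.0788 F [ 1.3 -2.6  1.4]h.py:38: RuntimeWarning: Mean of empty slice
  print(f't={observe()["time_s"]:.2f} n={m2.sum()} s {np.percentile(s[m],1):.4f}..{np.percentile(s[m],99):.4f} tilt {np.degrees(np.arctan(-a[0])):.2f} z0 {a[1]:.4f} x0 {b[1]:.4f} yaw {np.degrees(np.arctan(b[0])):.2f} red n={red.sum()} s {np.nanmean(s[red]):.4f} min {np.percentile(s[red],5) if red.any() else 0:.4f} z {np.nanmean(P[red][:,2]):.4f}')
```

View pics/d.png

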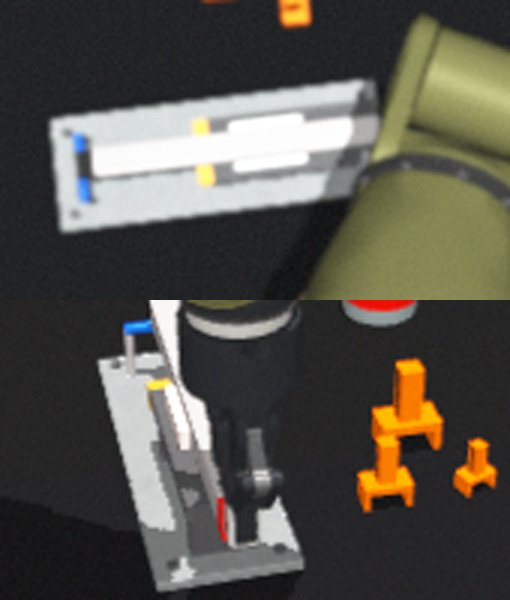

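The bar has slid about 20 mm. It is still level, with its white front end at top (92,160) in the crop, just short of the blue rod. The arm hides the tail from above, but the rest of the bar shows well enough to read its tilt. Next I'll push to just before the earliest tip, back off and look.

Request:
carry_out --pt "0 -0.07 0 0 0 0 0" --pt "0 -0.07 0 0 0 0 0" --pt "0 -0.07 0 0 0 0 0" --pt "0 -0.07 0 0 0 0 0" --pt "0 -0.07 0 0 0 0 0" --pt "0 0 0 0 0 0 0" --pt "0 0.08 0 0 0 0 0" --pt "0 0.08 0 0 0 0 0" --pt "0 0 0 0 0 0 0" --pt "0 0 0 0 0 0 0"

```text
time_s: 5.37
tcp_pos: [0.5223, -0.1392, 0.0787]
tcp_rot: [-3.134, -0.208, 0.001]
wrist_force: [-0.1, 0.1, -0.4]
grip_width: 0.0003
gripper_force: 0.0
```

```bash
sed -i 's/^import numpy as np, cv2/import numpy as np, cv2, warnings; warnings.simplefilter("ignore")/' h.py; echo 'from h import *; bar()' > b.py; python3 b.py
```

```text
t=5.42 n=674 s -0.1561..0.1032 tilt -0.22 z0 0.0951 x0 0.0023 yaw 0.22 red n=0 s nan min 0.0000 z nan
tcp s,x,z -0.2206 0.0007 0.0788 F [-0.5  0.4 -0.2]
```

Request:
carry_out --pt "0 -0.07 0 0 0 0 0" --pt "0 -0.07 0 0 0 0 0" --pt "0 -0.07 0 0 0 0 0" --pt "0 -0.07 0 0 0 0 0" --pt "0 0 0 0 0 0 0" --pt "0 0.08 0 0 0 0 0" --pt "0 0.08 0 0 0 0 0" --pt "0 0 0 0 0 0 0" --pt "0 0 0 0 0 0 0" --pt "0 0 0 0 0 0 0"

```text
time_s: 6.25
tcp_pos: [0.5218, -0.1343, 0.0788]
tcp_rot: [-3.135, -0.209, 0.0]
wrist_force: [0.1, -0.6, -0.5]
grip_width: -0.0
gripper_force: 0.0
```

```bash
python3 b.py
```

```text
t=6.30 n=687 s -0.1503..0.1084 tilt -0.24 z0 0.0951 x0 0.0019 yaw 0.28 red n=0 s nan min 0.0000 z nan
tcp s,x,z -0.2157 0.0007 0.0789 F [-0.1 -0.   0.3]
```

Request:
carry_out --pt "0 -0.07 0 0 0 0 0" --pt "0 -0.07 0 0 0 0 0" --pt "0 -0.07 0 0 0 0 0" --pt "0 -0.07 0 0 0 0 0" --pt "0 0 0 0 0 0 0" --pt "0 0.08 0 0 0 0 0" --pt "0 0.08 0 0 0 0 0" --pt "0 0 0 0 0 0 0" --pt "0 0 0 0 0 0 0" --pt "0 0 0 0 0 0 0"

```text
time_s: 7.13
tcp_pos: [0.5211, -0.1295, 0.0788]
tcp_rot: [-3.135, -0.208, 0.0]
wrist_force: [-0.5, 0.5, 0.6]
grip_width: 0.0001
gripper_force: 0.0
```

```bash
python3 b.py
```

```text
t=7.18 n=721 s -0.1449..0.1126 tilt -0.25 z0 0.0950 x0 0.0017 yaw 0.22 red n=0 s nan min 0.0000 z nan
tcp s,x,z -0.2109 0.0007 0.0788 F [ 0.2 -0.3  0.4]
```

Request:
carry_out --pt "0 -0.07 0 0 0 0 0" --pt "0 -0.07 0 0 0 0 0" --pt "0 -0.07 0 0 0 0 0" --pt "0 -0.07 0 0 0 0 0" --pt "0 0 0 0 0 0 0" --pt "0 0.08 0 0 0 0 0" --pt "0 0.08 0 0 0 0 0" --pt "0 0 0 0 0 0 0" --pt "0 0 0 0 0 0 0" --pt "0 0 0 0 0 0 0"

```text
time_s: 8.02
tcp_pos: [0.5205, -0.1248, 0.0788]
tcp_rot: [-3.135, -0.209, 0.0]
wrist_force: [-0.0, -0.4, -1.3]
grip_width: 0.0002
gripper_force: 0.0
```

```bash
python3 b.py
```

```text
t=8.07 n=680 s -0.1399..0.1179 tilt -0.32 z0 0.0949 x0 0.0019 yaw 0.09 red n=0 s nan min 0.0000 z nan
tcp s,x,z -0.2062 0.0007 0.0788 F [0.2 0.2 0.6]
```

Request:
carry_out --pt "0 -0.07 0 0 0 0 0" --pt "0 -0.07 0 0 0 0 0" --pt "0 -0.07 0 0 0 0 0" --pt "0 -0.07 0 0 0 0 0" --pt "0 0 0 0 0 0 0" --pt "0 0.08 0 0 0 0 0" --pt "0 0.08 0 0 0 0 0" --pt "0 0 0 0 0 0 0" --pt "0 0 0 0 0 0 0" --pt "0 0 0 0 0 0 0"

```text
time_s: 8.9
tcp_pos: [0.5199, -0.12, 0.0788]
tcp_rot: [-3.135, -0.208, 0.0]
wrist_force: [-0.2, 0.0, -0.1]
grip_width: -0.0002
gripper_force: 0.0
```

```bash
python3 b.py
```

```text
t=8.95 n=713 s -0.1339..0.1226 tilt -0.36 z0 0.0949 x0 0.0017 yaw 0.26 red n=0 s nan min 0.0000 z nan
tcp s,x,z -0.2013 0.0007 0.0789 F [ 0.1  0.7 -0.2]
```

Request:
carry_out --pt "0 -0.07 0 0 0 0 0" --pt "0 -0.07 0 0 0 0 0" --pt "0 -0.07 0 0 0 0 0" --pt "0 -0.07 0 0 0 0 0" --pt "0 0 0 0 0 0 0" --pt "0 0.08 0 0 0 0 0" --pt "0 0.08 0 0 0 0 0" --pt "0 0 0 0 0 0 0" --pt "0 0 0 0 0 0 0" --pt "0 0 0 0 0 0 0"

```text
time_s: 9.78
tcp_pos: [0.5192, -0.1153, 0.0788]
tcp_rot: [-3.135, -0.208, 0.0]
wrist_force: [-0.3, 0.4, 0.6]
grip_width: -0.0
gripper_force: 0.0
```

```bash
python3 b.py
```

```text
t=9.83 n=694 s -0.1281..0.1263 tilt -0.25 z0 0.0948 x0 0.0020 yaw 0.17 red n=0 s nan min 0.0000 z nan
tcp s,x,z -0.1965 0.0007 0.0788 F [-0.  -0.6  0.1]
```

Request:
carry_out --pt "0 -0.07 0 0 0 0 0" --pt "0 -0.07 0 0 0 0 0" --pt "0 -0.07 0 0 0 0 0" --pt "0 -0.07 0 0 0 0 0" --pt "0 0 0 0 0 0 0" --pt "0 0.08 0 0 0 0 0" --pt "0 0.08 0 0 0 0 0" --pt "0 0 0 0 0 0 0" --pt "0 0 0 0 0 0 0" --pt "0 0 0 0 0 0 0"

```text
time_s: 10.67
tcp_pos: [0.5186, -0.1105, 0.0788]
tcp_rot: [-3.135, -0.208, 0.0]
wrist_force: [-0.3, 0.1, -1.5]
grip_width: -0.0003
gripper_force: 0.0
```

```bash
python3 b.py
```

```text
t=10.72 n=686 s -0.1228..0.1311 tilt -0.32 z0 0.0948 x0 0.0021 yaw -0.14 red n=0 s nan min 0.0000 z nan
tcp s,x,z -0.1917 0.0007 0.0789 F [-0.4 -0.9 -0.6]
```

Request:
carry_out --pt "0 -0.07 0 0 0 0 0" --pt "0 -0.07 0 0 0 0 0" --pt "0 -0.07 0 0 0 0 0" --pt "0 -0.07 0 0 0 0 0" --pt "0 0 0 0 0 0 0" --pt "0 0.08 0 0 0 0 0" --pt "0 0.08 0 0 0 0 0" --pt "0 0 0 0 0 0 0" --pt "0 0 0 0 0 0 0" --pt "0 0 0 0 0 0 0"

```text
time_s: 11.55
tcp_pos: [0.5179, -0.1058, 0.0788]
tcp_rot: [-3.135, -0.208, 0.0]
wrist_force: [-0.2, -0.3, 0.9]
grip_width: 0.0001
gripper_force: 0.0
```

```bash
python3 b.py
```

```text
t=11.60 n=689 s -0.1162..0.1363 tilt -0.32 z0 0.0948 x0 0.0018 yaw 0.13 red n=0 s nan min 0.0000 z nan
tcp s,x,z -0.1869 0.0007 0.0788 F [-0.9 -0.   0.7]
```

Request:
carry_out --pt "0 -0.07 0 0 0 0 0" --pt "0 -0.07 0 0 0 0 0" --pt "0 -0.07 0 0 0 0 0" --pt "0 -0.07 0 0 0 0 0" --pt "0 0 0 0 0 0 0" --pt "0 0.08 0 0 0 0 0" --pt "0 0.08 0 0 0 0 0" --pt "0 0 0 0 0 0 0" --pt "0 0 0 0 0 0 0" --pt "0 0 0 0 0 0 0"

```text
time_s: 12.43
tcp_pos: [0.5173, -0.101, 0.0788]
tcp_rot: [-3.135, -0.208, 0.0]
wrist_force: [0.1, 0.3, 0.4]
grip_width: 0.0002
gripper_force: 0.0
```

```bash
python3 b.py
```

```text
t=12.48 n=698 s -0.1091..0.1414 tilt -0.47 z0 0.0948 x0 0.0018 yaw 0.05 red n=0 s nan min 0.0000 z nan
tcp s,x,z -0.1821 0.0007 0.0788 F [-0.   0.6 -0.1]
```

Request:
carry_out --pt "0 -0.07 0 0 0 0 0" --pt "0 -0.07 0 0 0 0 0" --pt "0 -0.07 0 0 0 0 0" --pt "0 -0.07 0 0 0 0 0" --pt "0 0 0 0 0 0 0" --pt "0 0.08 0 0 0 0 0" --pt "0 0.08 0 0 0 0 0" --pt "0 0 0 0 0 0 0" --pt "0 0 0 0 0 0 0" --pt "0 0 0 0 0 0 0"

```text
time_s: 13.32
tcp_pos: [0.5167, -0.0963, 0.0788]
tcp_rot: [-3.135, -0.208, 0.0]
wrist_force: [0.7, -0.8, 0.2]
grip_width: 0.0001
gripper_force: 0.0
```

```bash
python3 b.py
```

```text
t=13.37 n=695 s -0.1037..0.1451 tilt -0.40 z0 0.0948 x0 0.0017 yaw -0.10 red n=0 s nan min 0.0000 z nan
tcp s,x,z -0.1773 0.0007 0.0788 F [ 0.2 -0.  -0.1]
```

Request:
carry_out --pt "0 -0.07 0 0 0 0 0" --pt "0 -0.07 0 0 0 0 0" --pt "0 -0.07 0 0 0 0 0" --pt "0 -0.07 0 0 0 0 0" --pt "0 0 0 0 0 0 0" --pt "0 0.08 0 0 0 0 0" --pt "0 0.08 0 0 0 0 0" --pt "0 0 0 0 0 0 0" --pt "0 0 0 0 0 0 0" --pt "0 0 0 0 0 0 0"

```text
time_s: 14.2
tcp_pos: [0.516, -0.0915, 0.0788]
tcp_rot: [-3.135, -0.208, 0.0]
wrist_force: [0.4, -0.2, -1.1]
grip_width: 0.0
gripper_force: 0.0
```

```bash
python3 b.py
```

```text
t=14.25 n=679 s -0.0994..0.1511 tilt -0.45 z0 0.0946 x0 0.0022 yaw -0.50 red n=0 s nan min 0.0000 z nan
tcp s,x,z -0.1725 0.0007 0.0788 F [ 0.5 -0.6  0.4]
```

Request:
carry_out --pt "0 -0.07 0 0 0 0 0" --pt "0 -0.07 0 0 0 0 0" --pt "0 -0.07 0 0 0 0 0" --pt "0 -0.07 0 0 0 0 0" --pt "0 0 0 0 0 0 0" --pt "0 0.08 0 0 0 0 0" --pt "0 0.08 0 0 0 0 0" --pt "0 0 0 0 0 0 0" --pt "0 0 0 0 0 0 0" --pt "0 0 0 0 0 0 0"

```text
time_s: 15.08
tcp_pos: [0.5154, -0.0867, 0.0788]
tcp_rot: [-3.134, -0.208, 0.0]
wrist_force: [0.5, 0.5, -0.0]
grip_width: -0.0002
gripper_force: 0.0
```

```bash
python3 b.py
```

```text
t=15.13 n=672 s -0.0948..0.1559 tilt 0.14 z0 0.0946 x0 0.0022 yaw -0.43 red n=0 s nan min 0.0000 z nan
tcp s,x,z -0.1677 0.0007 0.0788 F [0.6 0.  0.2]
```

The tilt changed, so the bar may be tipping slowly. I'll look again.

```bash
python3 -c "
from h import *
for i in range(4): bar()"
```

```text
t=15.18 n=670 s -0.0944..0.1559 tilt 0.03 z0 0.0946 x0 0.0023 yaw -0.51 red n=0 s nan min 0.0000 z nan
tcp s,x,z -0.1677 0.0008 0.0789 F [ 0.7  0.6 -0.6]
t=15.23 n=677 s -0.0947..0.1557 tilt -0.08 z0 0.0948 x0 0.0026 yaw -0.47 red n=0 s nan min 0.0000 z nan
tcp s,x,z -0.1677 0.0007 0.0789 F [ 0.1 -0.   1.3]
t=15.28 n=659 s -0.0945..0.1565 tilt -0.24 z0 0.0947 x0 0.0021 yaw -0.39 red n=0 s nan min 0.0000 z nan
tcp s,x,z -0.1677 0.0007 0.0789 F [ 0.2 -0.  -0.5]
t=15.33 n=680 s -0.0947..0.1563 tilt -0.16 z0 0.0946 x0 0.0023 yaw -0.40 red n=0 s nan min 0.0000 z nan
tcp s,x,z -0.1677 0.0007 0.0789 F [ 0.  -0.4  0.2]
```

It rocked and came back, so it is within a hair of balance. One slightly smaller nudge (about 4 mm) comes next.

Request:
carry_out --pt "0 -0.065 0 0 0 0 0" --pt "0 -0.065 0 0 0 0 0" --pt "0 -0.065 0 0 0 0 0" --pt "0 -0.065 0 0 0 0 0" --pt "0 0 0 0 0 0 0" --pt "0 0.12 0 0 0 0 0" --pt "0 0.12 0 0 0 0 0" --pt "0 0.12 0 0 0 0 0" --pt "0 0.12 0 0 0 0 0" --pt "0 0 0 0 0 0 0"

```text
time_s: 16.17
tcp_pos: [0.5167, -0.0964, 0.0788]
tcp_rot: [3.135, 0.207, 0.0]
wrist_force: [0.1, 0.2, -0.3]
grip_width: 0.0004
gripper_force: 0.0
```

```bash
python3 -c "
from h import *
for i in range(4): bar()"
```

```text
t=16.22 n=736 s -0.1040..0.1605 tilt 3.34 z0 0.0941 x0 0.0028 yaw -0.63 red n=0 s nan min 0.0000 z nan
tcp s,x,z -0.1771 0.0007 0.0788 F [-0.3 -0.9  0.3]
t=16.27 n=726 s -0.1040..0.1598 tilt 3.36 z0 0.0940 x0 0.0026 yaw -0.46 red n=0 s nan min 0.0000 z nan
tcp s,x,z -0.1768 0.0007 0.0788 F [ 1.1  0.3 -0.9]
t=16.32 n=709 s -0.1037..0.1600 tilt 3.40 z0 0.0941 x0 0.0026 yaw -0.51 red n=0 s nan min 0.0000 z nan
tcp s,x,z -0.1766 0.0007 0.0788 F [ 0.1 -0.1  0.4]
t=16.37 n=705 s -0.1037..0.1601 tilt 3.34 z0 0.0939 x0 0.0029 yaw -0.52 red n=0 s nan min 0.0000 z nan
tcp s,x,z -0.1764 0.0007 0.0788 F [-0.2  0.7 -0.5]
```

The bar is tipped and steady at about 3.4–3.8° with nothing touching it. Next I'll rise, half-open the gripper and go over the middle-sized saddle.

Request:
carry_out --pt "0 0.1 -0.4 0 0 0 0" --pt "0 0 -0.6 0 0 0 0" --pt "0 0 -0.6 0 0 0 0.5" --pt "0 0 -0.6 0 0 0 0.5" --pt "0 0 -0.6 0 0 0 0.5" --pt "0.7 -0.34 0 0 0 0 0.5" --pt "0.7 -0.34 0 0 0 0 0.5" --pt "0.7 -0.34 0 0 0 0 0.5" --pt "0.7 -0.34 0 0 0 0 0.5" --pt "0.7 -0.34 0 0 0 0 0.5"

```text
time_s: 17.2
tcp_pos: [0.6478, -0.0121, 0.1908]
tcp_rot: [-3.135, -0.209, 0.0]
wrist_force: [-0.2, 0.1, -0.0]
grip_width: 0.043
gripper_force: 0.0
```

```bash
python3 - <<'E'
from h import *
import rig
print(getattr(rig,'pinch_z',None),[x for x in dir(rig) if x[0]!='_'])
bar('top3.png')
p,d=read_camera('side'); cv2.imwrite('side3.png',p[:,:,::-1])
for n in('side','top'):
    print(n,[(np.round(m['xy'],1).tolist(),round(float(m['conf']),2),at_z(n,m['xy'],.038).round(4)) for m in mark_of('saddle_stem',n)])
# stem top/base in side picture: orange runs, first picture too
p=cv2.imread('side3.png')
print(observe()['tcp_pos'],observe()['grip_width'])
cv2.imwrite('pics/e.png',cv2.resize(p[90:250,180:380],(800,640),interpolation=2)[:600])
E
```

```text
0.0187 ['PlanningError', 'finish_job', 'get_calibration', 'look_for', 'mark_of', 'observe', 'pinch_z', 'read_camera', 'silhouettes']
t=17.25 n=239 s 0.0571..0.1621 tilt 4.19 z0 0.0954 x0 0.0031 yaw -0.60 red n=0 s nan min 0.0000 z nan
tcp s,x,z -0.1088 0.145 0.1901 F [ 4.6  3.4 -0.2]
side [([292.6, 181.6], 0.72, array([0.6871, 0.0805, 0.038 ])), ([281.0, 202.8], 0.48, array([ 0.6426, -0.0066,  0.038 ]))]
top []
[ 0.64669871 -0.0128528   0.19010384] 0.04299212177078583
```

View pics/e.png

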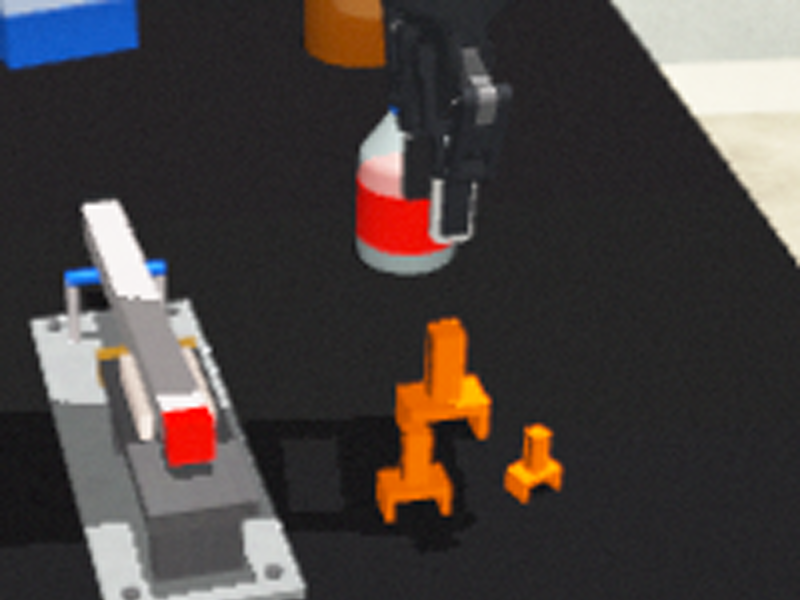

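The bar is clearly tipped: its red tail at (190,435) is lifted and its front is on the blue rod. The gripper hangs above the middle saddle, which is at (415,480). I'll fit the saddle's outline in both first pictures to get its exact position.

```bash
cat > fit.py <<'E'
from h import *
from scipy.optimize import minimize
def box(a,b): return np.array([[x,y,z] for x in(a[0],b[0]) for y in(a[1],b[1]) for z in(a[2],b[2])])
PARTS=[box((-.019,-.012,.014),(.019,.012,.020)),box((-.007,-.007,.02),(.007,.007,.056)),box((-.019,-.012,0),(-.015,.012,.016)),box((.015,-.012,0),(.019,.012,.016))]
S=4
def render(n,x,y,yaw,win,dx=0,dy=0):
    u0,v0,u1,v1=win; im=np.zeros(((v1-v0)*S,(u1-u0)*S),np.uint8); Rz=R.from_euler('z',yaw,degrees=True).as_matrix()
    for p in PARTS:
        q=np.array([proj(n,Rz@c+[x,y,0]) for c in p]); q=((q+[.5+dx-u0,.5+dy-v0])*S-.5)
        cv2.fillConvexPoly(im,cv2.convexHull(np.round(q).astype(np.int32)),1)
    return im.reshape(v1-v0,S,u1-u0,S).mean((1,3))
def soft(n,win):
    p=cv2.imread(n+'.png').astype(float)[win[1]:win[3],win[0]:win[2]]
    return np.clip((p[...,2]-p[...,0]-15)/120,0,1)   # red minus blue
W={'top':(226,158,252,186),'side':(264,199,302,226)}
I={n:soft(n,W[n]) for n in W}
def cost(v,ns=('top','side')): return sum(((render(n,*v,W[n])-I[n])**2).mean() for n in ns)
for ns in(('top',),('side',),('top','side')):
    best=min((minimize(lambda v:cost((v[0]/1000,v[1]/1000,v[2]),ns),[x,y,7],method='Nelder-Mead',options=dict(initial_simplex=[[x,y,7],[x+5,y,7],[x,y+5,7],[x,y,15]],xatol=.1,fatol=1e-5)) for x in(640,648) for y in(-14,-4)),key=lambda r:r.fun)
    print(ns,best.x.round(1),round(best.fun,4))
E
python3 fit.py; python3 -c "
from h import *
print(observe()['tcp_pos'])"
```

```text
[ 0.64669871 -0.0128528   0.19010384]Traceback (most recent call last):
  File "fit.py", line 19, in <module>
    best=min((minimize(lambda v:cost((v[0]/1000,v[1]/1000,v[2]),ns),[x,y,7],method='Nelder-Mead',options=dict(initial_simplex=[[x,y,7],[x+5,y,7],[x,y+5,7],[x,y,15]],xatol=.1,fatol=1e-5)) for x in(640,648) for y in(-14,-4)),key=lambda r:r.fun)
  File "fit.py", line 19, in <genexpr>
    best=min((minimize(lambda v:cost((v[0]/1000,v[1]/1000,v[2]),ns),[x,y,7],method='Nelder-Mead',options=dict(initial_simplex=[[x,y,7],[x+5,y,7],[x,y+5,7],[x,y,15]],xatol=.1,fatol=1e-5)) for x in(640,648) for y in(-14,-4)),key=lambda r:r.fun)
              ~~~~~~~~^^^^^^^^^^^^^^^^^^^^^^^^^^^^^^^^^^^^^^^^^^^^^^^^^^^^^^^^^^^^^^^^^^^^^^^^^^^^^^^^^^^^^^^^^^^^^^^^^^^^^^^^^^^^^^^^^^^^^^^^^^^^^^^^^^^^^^^^^^^^^^^^^^^^^^^^^^^^^^^^^^^^
    res = _minimize_neldermead(fun, x0, args, callback, bounds=bounds,
                               **options)
    fsim[j] = func(sim[j])
              ~~~~^^^^^^^^
    fx = function(np.copy(x), *(wrapper_args + args))
  File "fit.py", line 19, in <lambda>
    best=min((minim
[... 457 characters left out ...]
       ~~~^^^^^^^^^^^^^^^^^^^^^^^^^^^^^^^^^^^^^^^^^^^^^^^^^^
  File "fit.py", line 17, in <genexpr>
    def cost(v,ns=('top','side')): return sum(((render(n,*v,W[n])-I[n])**2).mean() for n in ns)
                                                ~~~~~~^^^^^^^^^^^
  File "fit.py", line 9, in render
    q=np.array([proj(n,Rz@c+[x,y,0]) for c in p]); q=((q+[.5+dx-u0,.5+dy-v0])*S-.5)
                ~~~~^^^^^^^^^^^^^^^^
  File "h.py", line 25, in proj
    c,f=K(n); q=np.array(c['view'])@np.r_[p,1]; s=np.array([q[0],-q[1]])/-q[2]
        ~^^^
  File "h.py", line 5, in K
    c=get_calibration(n); f=192/np.tan(np.radians(c['vfov'])/2); return c,f
ValueError: time passes only in moves, steps and waits
```

Too many calibration calls, so I'll cache it.

```bash
sed -i 's/^def K(n):/import functools\n@functools.cache\ndef K(n):/' h.py; python3 fit.py; python3 - <<'E'
from h import *
print(observe()['tcp_pos'])
for a,b in(([281.4,202.2],[239.8,167.7]),):
    o1,d1=ray('side',a);o2,d2=ray('top',b)
    t=np.linalg.lstsq(np.c_[d1,-d2],o2-o1,rcond=None)[0]; print(o1+d1*t[0],o2+d2*t[1])
E
```

```text
('top',) [646.1  -8.6   5.2] 0.0372
('side',) [648.8  -7.5   6.9] 0.0104
('top', 'side') [648.3  -8.6   6.9] 0.0519
[ 0.64669871 -0.0128528   0.19010384]
[ 0.64166155 -0.01559968  0.04611296] [ 0.64863893 -0.01602638  0.04750901]
```

Request:
carry_out --pt "0.05 -0.12 0.3 0 0 0 0.5" --pt "0 0 0.6 0 0 0 0.5" --pt "0 0 0.8 0 0 0 0.5" --pt "0 0 0.8 0 0 0 0.5" --pt "0 0 0.6 0 0 0 0.5" --pt "0 0 0.5 0 0 0 0.5" --pt "0 0 0.3 0 0 0 0.5" --pt "0 0 0.22 0 0 0 0.5" --pt "0 0 0 0 0 0 0.5" --pt "0 0 0 0 0 0 0"

```text
time_s: 18.23
tcp_pos: [0.6484, -0.0085, 0.0267]
tcp_rot: [3.135, 0.208, 0.001]
wrist_force: [1.2, -0.2, -0.1]
grip_width: 0.0319
gripper_force: 0.0
```

Request:
carry_out --pt "0 0 0 0 0 0 0" --pt "0 0 0 0 0 0 0" --pt "0 0 0 0 0 0 0" --pt "0 0 0 0 0 0 0" --pt "0 0 0 0 0 0 0" --pt "0 0 0 0 0 0 0" --pt "0 0 0 0 0 0 0" --pt "0 0 0 0 0 0 0" --pt "0 0 0 0 0 0 0" --pt "0 0 0 0 0 0 0"

```text
time_s: 19.07
tcp_pos: [0.6489, -0.0084, 0.0275]
tcp_rot: [3.134, 0.209, 0.003]
wrist_force: [-1.7, -0.1, 7.3]
grip_width: 0.013
gripper_force: 59.7
```

The stem is gripped (13 mm wide, 60 N). Next I'll lift it, carry it above the edge and tilt it 4° to match the bar.

Request:
carry_out --pt "0 0 -0.4 0 0 0 0" --pt "0 0 -0.9 0 0 0 0" --pt "0 0 -0.9 0 0 0 0" --pt "0 0 -0.9 0 0 0 0" --pt "0 0 -0.9 0 0 0 0" --pt "-0.71 -0.55 0 0 0 0 0" --pt "-0.71 -0.55 0 0 0 0 0" --pt "-0.71 -0.55 0 0 0 0 0" --pt "-0.71 -0.55 0 0 0 0 0" --pt "-0.71 -0.55 0 0 0 0 0"

```text
time_s: 19.9
tcp_pos: [0.4912, 0.0825, 0.1864]
tcp_rot: [-3.135, -0.209, -0.001]
wrist_force: [0.5, 1.5, 0.9]
grip_width: 0.0129
gripper_force: 59.0
```

Request:
carry_out --pt "0 0 0 0 0 0 0" --pt "0 0 0.2 -0.4 0 0 0" --pt "0 0 0.2 -0.4 0 0 0" --pt "0 0 0.2 0 0 0 0" --pt "0 0 0.2 0 0 0 0" --pt "0 0 0 0 0 0 0" --pt "0 0 0 0 0 0 0" --pt "0 0 0 0 0 0 0" --pt "0 0 0 0 0 0 0" --pt "0 0 0 0 0 0 0"

```text
time_s: 20.73
tcp_pos: [0.4933, 0.0804, 0.1545]
tcp_rot: [3.065, 0.204, 0.008]
wrist_force: [-0.3, -0.0, -0.6]
grip_width: 0.0131
gripper_force: 59.0
```

```bash
python3 - <<'E'
from h import *
p,d=read_camera('side'); cv2.imwrite('side4.png',p[:,:,::-1])
q,d2=read_camera('top'); cv2.imwrite('top4.png',q[:,:,::-1])
o=observe(); t=o['tcp_pos']; print(t,o['tcp_rot'],'s',(t[:2]-E0)@U,'x',(t[:2]-E0)@V,o['grip_width'],o['wrist_force'])
a=cv2.resize(p[80:250,150:300],(530,600),interpolation=2)
cv2.imwrite('pics/f.png',a[:,:,::-1])
E
```

```text
[0.49317593 0.08043673 0.15436425] [3.06528475 0.20407339 0.00774458] s 0.0008391049823502792 x 0.0007938850686454331 0.012658067512293255 [ 0.14550429 -0.34588677 -0.73178791]
```

View pics/f.png

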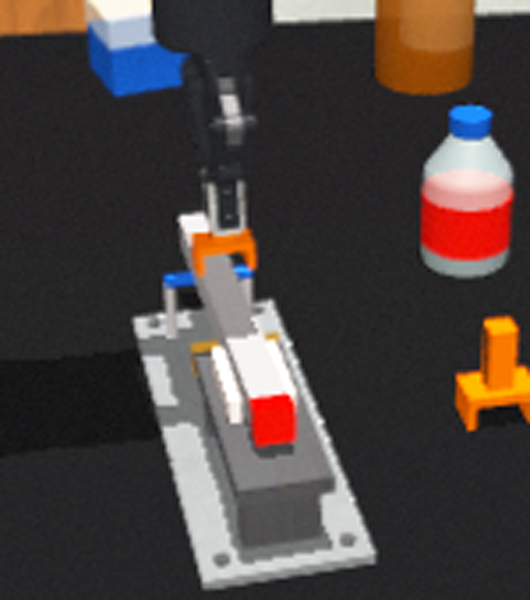

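```bash
cat > fit2.py <<'E'
import fit0 as F
from h import *
from scipy.optimize import minimize
o=observe(); t=o['tcp_pos']; RT=R.from_rotvec(o['tcp_rot']).as_matrix(); print('tool z',RT[:,2].round(3),'along U',(RT[:2,2]@U).round(3))
# saddle frame in the world: z=-tool z, x=tool x
Rs=np.c_[RT[:,0],-RT[:,1],-RT[:,2]]
p=cv2.imread('side4.png').astype(float); win=(196,140,232,164); S=4
I=np.clip((p[...,2]-p[...,0]-15)/120,0,1)[win[1]:win[3],win[0]:win[2]]
def ren(dx,dy,h):
    im=np.zeros(((win[3]-win[1])*S,(win[2]-win[0])*S),np.uint8)
    for i,P in enumerate(F.PARTS):
        if i==1: continue
        q=np.array([proj('side',t+Rs@(c+[dx,dy,-h])) for c in P]); q=((q+.5-[win[0],win[1]])*S-.5)
        cv2.fillConvexPoly(im,cv2.convexHull(np.round(q).astype(np.int32)),1)
    return im.reshape(win[3]-win[1],S,win[2]-win[0],S).mean((1,3))
r=minimize(lambda v:((ren(v[0]/1e3,0,v[1]/1e3)-I)**2).mean(),[0,27],method='Nelder-Mead',options=dict(initial_simplex=[[-4,25],[4,26],[0,33]]))
print('saddle dx along tool x mm, feet below tcp mm',r.x.round(2),r.fun, 'sum I',I.sum(),ren(r.x[0]/1e3,0,r.x[1]/1e3).sum())
# bar from the side: red face + top-plane edges
d0=None
p,d=read_camera('side'); P=cloud('side',d); hsv=cv2.cvtColor(p,cv2.COLOR_RGB2HSV).astype(int)
s=(P[...,:2]-E0)@U; x=(P[...,:2]-E0)@V
red=((hsv[...,0]<6)|(hsv[...,0]>174))&(hsv[...,1]>150)&(abs(x)<.04)&(s>-.3)&(s<.0)
print('red',red.sum(),'s',np.nanmedian(s[red]).round(4),'x',np.nanmean(x[red]).round(4),np.nanpercentile(x[red],[2,98]).round(4),'z',np.nanpercentile(P[red][:,2],[2,98]).round(4))
top=(abs(P[...,2]-(.094-.0715*s))<.006)&(abs(x)<.03)
for a in np.arange(-.15,.16,.02):
    m=top&(s>a)&(s<a+.02)
    if m.sum()>10: print(round(a+.01,3),m.sum(),'x',np.nanpercentile(x[m],[3,97]).round(4),np.nanmean(x[m]).round(4),'z',np.nanmedian(P[m][:,2]).round(4))
E
sed '/^I=\|^def cost/,$d' fit.py > fit0.py; python3 fit2.py
```

```text
tool z [ 0.01  -0.069 -0.998] along U -0.07
saddle dx along tool x mm, feet below tcp mm [-0.31 27.54] 0.010920179076646089 sum I 148.59166666666664 150.375
red 170 s -0.1403 x 0.0035 [-0.0088  0.0199] z [0.0704 0.1051]
-0.14 58 x [-0.0088  0.0145] 0.0031 z 0.1031
-0.12 52 x [-0.0083  0.0147] 0.0031 z 0.1026
-0.1 51 x [-0.0079  0.0147] 0.0029 z 0.101
-0.08 51 x [-0.0082  0.0153] 0.0033 z 0.0997
-0.06 46 x [-0.0083  0.0149] 0.0033 z 0.0981
-0.04 45 x [-0.0079  0.0148] 0.0028 z 0.0967
-0.02 44 x [-0.0081  0.015 ] 0.0031 z 0.0954
-0.0 38 x [-0.0081  0.0149] 0.0038 z 0.094
0.02 41 x [-0.0081  0.0154] 0.0028 z 0.0923
0.04 36 x [-0.0079  0.0146] 0.0033 z 0.0911
0.06 33 x [-0.0064  0.0155] 0.0051 z 0.0897
0.08 21 x [-0.0031  0.0148] 0.0061 z 0.0887
0.14 25 x [-0.0076  0.0103] 0.0018 z 0.0844
0.16 27 x [-0.0079  0.0113] 0.0014 z 0.0826
```

Bar centre is x = +3.3 mm and the saddle is at +0.5 mm, both seen by the same camera. The tilt matches. I'll correct the offset and lower to just above the bar.

Request:
carry_out --pt "0.07 -0.12 0 0 0 0 0" --pt "0 0 0.25 0 0 0 0" --pt "0 0 0.25 0 0 0 0" --pt "0 0 0.25 0 0 0 0" --pt "0 0 0.2 0 0 0 0" --pt "0 0 0.1 0 0 0 0" --pt "0 0 0.06 0 0 0 0" --pt "0 0 0 0 0 0 0" --pt "0 0 0 0 0 0 0" --pt "0 0 0 0 0 0 0"

```text
time_s: 21.72
tcp_pos: [0.4958, 0.0825, 0.1099]
tcp_rot: [3.065, 0.204, 0.008]
wrist_force: [-0.0, -0.6, -0.8]
grip_width: 0.0134
gripper_force: 59.0
```

```bash
python3 - <<'E'
from h import *
p,d=read_camera('side'); cv2.imwrite('side5.png',p[:,:,::-1])
o=observe(); t=o['tcp_pos']; print(t,o['tcp_rot'],'s',(t[:2]-E0)@U,'x',(t[:2]-E0)@V,o['grip_width'],o['wrist_force'])
a=cv2.resize(p[120:220,170:270],(600,600),interpolation=2)
cv2.imwrite('pics/g.png',a[:,:,::-1])
E
```

```text
[0.49581635 0.0825567  0.10991041] [3.06515981 0.20426431 0.00824721] s 0.0025912390731574484 x 0.003691483029025627 0.012691415072945453 [-0.0560528   0.05964562 -0.97891021]
```

View pics/g.png

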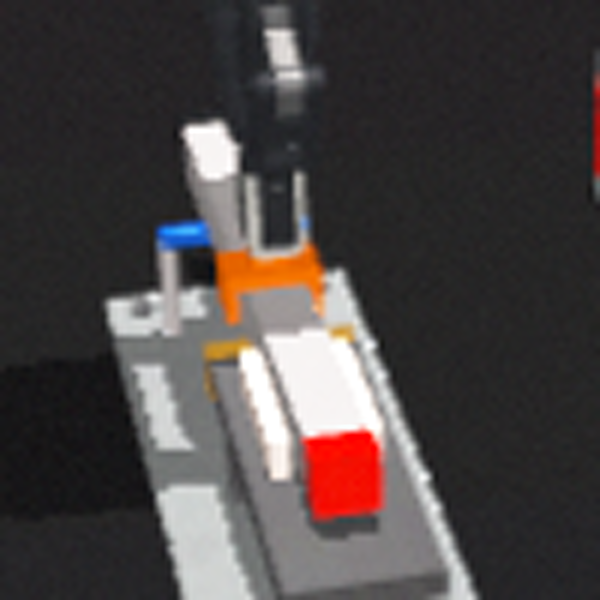

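The saddle's legs straddle the bar at crop (270,285), and the bar is still tipped. I'll ease down the last 2 mm.

Request:
carry_out --pt "0 0 0.015 0 0 0 0" --pt "0 0 0 0 0 0 0" --pt "0 0 0.015 0 0 0 0" --pt "0 0 0 0 0 0 0" --pt "0 0 0.01 0 0 0 0" --pt "0 0 0 0 0 0 0" --pt "0 0 0.01 0 0 0 0" --pt "0 0 0 0 0 0 0" --pt "0 0 0 0 0 0 0" --pt "0 0 0 0 0 0 0"

```text
time_s: 22.6
tcp_pos: [0.4956, 0.0824, 0.1075]
tcp_rot: [3.065, 0.204, 0.007]
wrist_force: [0.2, -0.3, 0.0]
grip_width: 0.0129
gripper_force: 59.0
```

```bash
python3 -c "
from h import *
for i in range(5): o=observe();print(o['tcp_pos'].round(4),o['wrist_force'].round(1),o['moment'].round(2)); read_camera('side')"
```

```text
[0.4956 0.0824 0.1075] [ 0.2 -0.3  0. ] [ 0.04 -0.03  0.04]
[0.4956 0.0824 0.1075] [-0.1 -0.2 -0.4] [-0.    0.01 -0.02]
[0.4957 0.0824 0.1075] [-0.2  0.3 -1.2] [-0.  0. -0.]
[0.4956 0.0824 0.1075] [ 0.3  0.2 -0.9] [ 0.06 -0.05  0.03]
[0.4956 0.0824 0.1075] [-1.  -0.1 -0.1] [-0.01 -0.    0.01]
```

Request:
carry_out --pt "0 0 0.01 0 0 0 0" --pt "0 0 0 0 0 0 0" --pt "0 0 0 0 0 0 0" --pt "0 0 0.01 0 0 0 0" --pt "0 0 0 0 0 0 0" --pt "0 0 0 0 0 0 0" --pt "0 0 0 0 0 0 0" --pt "0 0 0 0 0 0 0" --pt "0 0 0 0 0 0 0" --pt "0 0 0 0 0 0 0"

```text
time_s: 23.68
tcp_pos: [0.4958, 0.0824, 0.1071]
tcp_rot: [3.065, 0.204, 0.008]
wrist_force: [-0.5, 0.6, 4.9]
grip_width: 0.0132
gripper_force: 59.9
```

```bash
python3 -c "
from h import *
for i in range(5): o=observe();print(o['tcp_pos'].round(4),o['wrist_force'].round(1),o['moment'].round(2)); read_camera('side')
p,d=read_camera('side');P=cloud('side',d);s=(P[...,:2]-E0)@U; x=(P[...,:2]-E0)@V
m=(x>-.005)&(x<.012)&(s>-.13)&(s<-.03)&(P[...,2]>.09)&(P[...,2]<.11)
print(np.degrees(np.arctan(np.polyfit(s[m],P[m][:,2],1)[0])))"
```

```text
[0.4958 0.0824 0.1071] [-0.5  0.6  4.9] [-0.07  0.27 -0.06]
[0.4958 0.0824 0.1071] [-1.   0.2  4.9] [-0.    0.22  0.01]
[0.4958 0.0824 0.1071] [-1.2  0.7  5.5] [-0.05  0.22  0.01]
[0.4958 0.0824 0.1071] [-1.3  0.7  4.9] [-0.04  0.24 -0.02]
[0.4958 0.0824 0.1071] [-0.8  0.2  5.5] [-0.04  0.23  0.04]
-3.9759977363666357
```

Contact at 5 N with the bar still at 4.0°. I'll ease off 0.4 mm and open gently.

Request:
carry_out --pt "0 0 -0.012 0 0 0 0" --pt "0 0 0 0 0 0 0" --pt "0 0 0 0 0 0 0.18" --pt "0 0 0 0 0 0 0.22" --pt "0 0 0 0 0 0 0.27" --pt "0 0 0 0 0 0 0.32" --pt "0 0 0 0 0 0 0.37" --pt "0 0 0 0 0 0 0.4" --pt "0 0 0 0 0 0 0.4" --pt "0 0 0 0 0 0 0.4"

```text
time_s: 24.82
tcp_pos: [0.4956, 0.0823, 0.1072]
tcp_rot: [3.065, 0.204, 0.007]
wrist_force: [-0.3, -0.5, 0.5]
grip_width: 0.0341
gripper_force: 0.0
```

Request:
carry_out --pt "0 0 -0.1 0 0 0 0.4" --pt "0 0 -0.2 0 0 0 0.4" --pt "0 0 -0.3 0 0 0 0.4" --pt "0 0 -0.5 0 0 0 0.4" --pt "0 0 -0.6 0 0 0 0.4" --pt "0 0 -0.6 0 0 0 0.4" --pt "0 0 -0.6 0 0 0 0.4" --pt "0 0.5 -0.3 0 0 0 0.4" --pt "0 0.7 0 0 0 0 0.4" --pt "0 0.7 0 0 0 0 0.4"

```text
time_s: 25.65
tcp_pos: [0.5047, 0.0156, 0.2421]
tcp_rot: [3.065, 0.207, 0.011]
wrist_force: [0.1, 0.0, -0.5]
grip_width: 0.034
gripper_force: 0.0
```

Request:
carry_out --pt "0 0.8 0 0 0 0 0.4" --pt "0 0.8 0 0 0 0 0.4" --pt "0 0.8 0 0 0 0 0.4" --pt "0 0.8 0 0 0 0 0.4" --pt "0 0.8 0 0 0 0 0.4" --pt "0 0.8 0 0 0 0 0.4" --pt "0 0 0 0 0 0 0.4" --pt "0 0 0 0 0 0 0.4" --pt "0 0 0 0 0 0 0.4" --pt "0 0 0 0 0 0 0.4"

```text
time_s: 26.48
tcp_pos: [0.5299, -0.1729, 0.2539]
tcp_rot: [3.065, 0.206, 0.007]
wrist_force: [-0.3, 0.2, -0.5]
grip_width: 0.0343
gripper_force: 0.0
```

```bash
python3 - <<'E'
from h import *
bar('top6.png'); p,d=read_camera('side'); cv2.imwrite('side6.png',p[:,:,::-1]); P=cloud('side',d)
for n in('side','top'):
    print(n,[(np.round(m['xy'],1).tolist(),round(float(m['conf']),2),((at_z(n,m['xy'],.118)[:2]-E0)@np.c_[U,V]).round(4)) for m in mark_of('saddle_stem',n)],[(np.round(m['xy'],1).tolist(),((at_z(n,m['xy'],.07)[:2]-E0)@np.c_[U,V]).round(4)) for m in mark_of('edge',n)])
    q=cv2.imread(n+'6.png').astype(int); PP=P if n=='side' else cloud('top',read_camera('top')[1])
    s=(PP[...,:2]-E0)@U; x=(PP[...,:2]-E0)@V; m=(q[...,2]-q[...,0]>80)&(PP[...,2]>.118)&(PP[...,2]<.15)&(abs(x)<.05)&(abs(s)<.06)
    print(n,'stem pts',m.sum(),'s',np.percentile(s[m],[3,50,97]).round(4),'x',np.percentile(x[m],[3,50,97]).round(4),'zmax',PP[m][:,2].max().round(4))
a=cv2.imread('side6.png')[110:220,160:270]; b=cv2.imread('top6.png')[180:250,140:280]
cv2.imwrite('pics/h.png',np.hstack([cv2.resize(a,(400,400),interpolation=2),cv2.resize(b[:,35:105],(400,400),interpolation=2)]))
E
```

```text
t=26.53 n=370 s -0.1227..-0.0124 tilt 3.32 z0 0.0941 x0 0.0032 yaw 0.17 red n=55 s -0.1357 min -0.1433 z 0.1015
tcp s,x,z -0.255 0.0037 0.2539 F [ 0.9 -0.1 -0.4]
side [([290.5, 182.2], 0.88, array([-0.1438,  0.1434])), ([315.6, 205.7], 0.69, array([-0.2392,  0.1646])), ([213.4, 156.5], 0.58, array([0.0077, 0.0023])), ([216.3, 168.6], 0.44, array([-0.0487, -0.0015]))] [([212.1, 177.4], array([-0.0073, -0.0057]))]
side stem pts 57 s [-0.0055 -0.0013  0.0113] x [-0.0048  0.0018  0.0075] zmax 0.1383
top [([201.0, 220.5], 0.7, array([ 0.0047, -0.0003])), ([212.2, 157.4], 0.58, array([-0.0444,  0.1657])), ([137.2, 156.6], 0.47, array([0.1591, 0.1948])), ([235.2, 145.4], 0.36, array([-0.1103,  0.1909]))] [([203.8, 223.7], array([ 0.0034, -0.0063]))]
top stem pts 38 s [-0.0031  0.0027  0.0104] x [-0.0069 -0.0004  0.0072] zmax 0.1408
```

View pics/h.png

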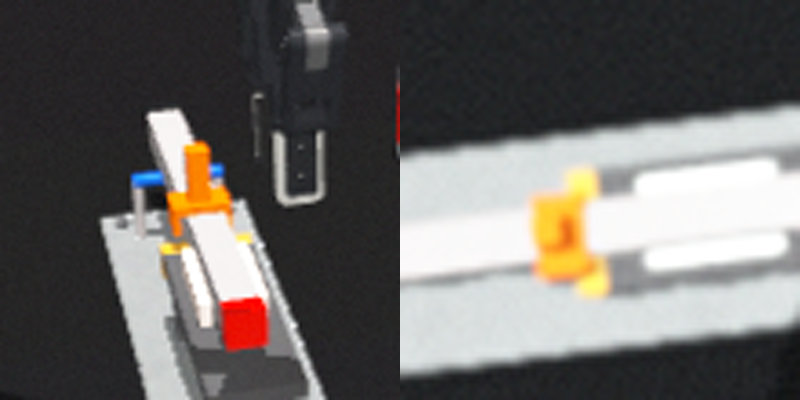

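The saddle sits astride the bar at side (195,210) in the crop, with the bar still tipped. I'll check the brass edge's exact position before handing in.

```bash
python3 - <<'E'
from h import *
for n in('top','side'):
  for f in(n+'.png',n+'6.png'):
    q=cv2.imread(f).astype(np.float32); yl=np.clip(q[...,1]-q[...,0],-50,300)
    for xx in((-.024,-.020,-.016,.018,.021,.024,.027)):
        ss=np.arange(-.035,.025,.0005); uv=np.array([proj(n,np.r_[E0+U*a+V*xx,.07]) for a in ss]).astype(np.float32)
        pr=cv2.remap(yl,uv[None,:,0],uv[None,:,1],cv2.INTER_LINEAR)[0]; mx=pr.max()
        on=ss[pr>mx/2]; print(f,xx,mx.round(),'from',on.min().round(4),'to',on.max().round(4))
E
```

```text
top.png -0.024 126.0 from -0.014 to -0.001
top.png -0.02 126.0 from -0.014 to -0.001
top.png -0.016 124.0 from -0.014 to -0.001
top.png 0.018 51.0 from -0.014 to -0.0025
top.png 0.021 105.0 from -0.0145 to -0.0015
top.png 0.024 124.0 from -0.0145 to -0.0015
top.png 0.027 117.0 from -0.0145 to -0.0015
top6.png -0.024 127.0 from -0.014 to -0.0005
top6.png -0.02 135.0 from -0.0135 to 0.0005
top6.png -0.016 126.0 from -0.0135 to 0.0165
top6.png 0.018 147.0 from -0.0095 to 0.0165
top6.png 0.021 141.0 from -0.0135 to 0.014
top6.png 0.024 135.0 from -0.014 to -0.001
top6.png 0.027 119.0 from -0.0145 to -0.0015
side.png -0.024 143.0 from -0.0125 to -0.0005
side.png -0.02 173.0 from -0.0125 to -0.0005
side.png -0.016 163.0 from -0.012 to -0.0005
side.png 0.018 1.0 from -0.035 to 0.0095
side.png 0.021 3.0 from -0.011 to -0.008
side.png 0.024 65.0 from -0.0085 to -0.001
side.png 0.027 158.0 from -0.0075 to -0.001
side6.png -0.024 140.0 from -0.0125 to -0.0005
side6.png -0.02 167.0 from -0.0125 to 0.0
side6.png -0.016 110.0 from -0.0135 to -0.0005
side6.png 0.018 2.0 from -0.035 to 0.0245
side6.png 0.021 5.0 from 0.0125 to 0.017
side6.png 0.024 38.0 from -0.008 to 0.0245
side6.png 0.027 125.0 from -0.008 to 0.0245
```

The edge is at s ≈ -1 mm and the stem centre at s ≈ +3 mm in both cameras, so it is about 4 mm past the edge, inside the 8 mm limit. The bar is tipped and at rest, so I'm handing in.

```bash
python3 -c "
from h import *
print(finish_job())"
```

```text
the job is handed in; nothing more can be done
None
```

The job is handed in with no verdict returned: the bar stays tipped on the catch rod by itself (about 3.5–4° front end down), and the middle-sized saddle sits astride it with its stem about 4 mm past the brass edge, inside the 8 mm limit by my camera measurements.

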